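Load a second board into the bench reflow oven

ROBOT

A 6-joint arm with a two-finger parallel gripper is mounted at the origin on a cart in front of the work surface, level with it; the furniture and walls round the work are solid. World frame = base frame: x ahead of the robot, y to its left, z up, the work surface at z = 0. Lengths are in mm, angles in rad, forces in N, time in s.
With the tool pointing down it reaches from about 350 to 875 mm from the base axis. Payload 4.2 kg.
Tool frame: the origin (TCP) lies midway between the tips of the shut fingers; the grasp point (between the pads) lies 19 mm behind it; z points along the fingers, y is the line along which they close (so a half turn about z gives the same grasp; the last joint's range is limited). The gripper opens to 85 mm and grips with 20 to 120 N. Pads are 22 mm wide; open, the fingers measure 114 mm over their backs; the gripper's body (76 mm by 85 mm) begins 54 mm behind the grasp point. The pads swing forward as they close: fully open they stand 13 mm farther back than shut.
Start: joints at [1.571, 0.385, 0.008, 0, -1.194, -0.259], TCP at [159.919, 604.173, 231.312] pointing down, gripper open.
Joint ranges: [-3.14, 3.14], [-1.21, 2.06], [-1.07, 1.41], [-3.16, 2.05], [-2.99, -0.16], [-3.1, 3.1]. Speed limits (rad/s): [2.79, 2.79, 3.14, 3.14, 3.14, 3.14].

INTERFACE

Orientations are given as a unit quaternion [x, y, z, w].
In Python, from bench import * gives the robot as it stands.
- The arm moves only by the tool drive_tool, never from a script. Its argument "plan" is a list that holds one entry, the list of rows, each a list of 5 numbers: the closure, from -1 (fully open) to 1 (shut), then the shift along the world's x, y, z in mm, then the turn about the world's z in degrees. A call has 1 to 20 rows; each row shifts and turns the commanded pose from where the row before left it; what a row does not reach is not made up. A row lasts 1/12 s, in which the tool goes at most 41.7 mm and 7.16 degrees, less where a joint would pass 70% of its speed; a pose out of reach is approached as far as the arm can. A call is refused whole if a number of a shift passes 41.7 or a number of a turn 7.16, either way. A call with a gripper value outside its range is refused whole. The fingers move at their own pace and stop on an object; the grip force is fixed at half the most. Time passes only in rows, so rows that do not move let the fingers close. It gives the time, the measured TCP pose, the force, the opening and the grip force at its end, in the units of the state.
- read_state(): the state, without advancing time (a new reading comes with each control period).
- get_image(name): name is "scene" or "top" or "wrist"; returns (picture, depth): 384x512x3 uint8, red, green, blue; 384x512 float32, mm along the optical axis (not along the pixel's ray), 0 where there is no reading.
- camera_model(name): a dict with "fx", "fy", "cx", "cy" (pixels), "R" (3x3) and "t" (3): a world point X has camera coordinates R X + t; the wrist camera has in their place "mount" (4x4, takes a point from camera to tool coordinates, whose origin is the TCP and whose axes are the flange's). Camera axes: x right, y down, z forward; pixel columns grow to the right and rows downward; lengths in mm; the calibration is good to about 2 mm. A picture is of the moment at which its call begins: read the wrist's pose just before it. camera_model takes no time and is no camera call.
- job_done(): hands the job in; it is judged then, once.
The state is a dict: "clock": time; "joints": joint angles; "joint_vel": joint speeds; "joint_efforts": joint torques, N m; "position": TCP position; "ee_rot": TCP orientation; "contact_force": force on the tool from outside, world axes, zero at the start; "wrist_torque": the same for the moment, N m; "gripper_width": finger opening in mm; "grasp_force": force on a finger pad.
Only numpy, scipy, OpenCV 4.12 (cv2) and the standard library are available. Lean on these libraries where they do the work, as an engineer would, in place of code of your own. Each camera call takes 0.05 s, during which the arm holds its last target. There are 200 camera calls.

TASK

Gently draw the drawer of the bench oven all the way out to its stop: a small circuit board with loose parts already lies in it and must not slide, be touched or be jolted. Pick up the larger of the two circuit boards on the bench lightly by its edges, lay it flat on the free part of the drawer's tray beside the small one, then gently push the drawer fully home and let go; leave the other things on the bench alone.

Things in the scene. Friction and masses are not known exactly. Their poses are not given: they have to be found in the camera images.
- oven: Small bench reflow oven, cold: grey sheet-metal case 180 deep (x) x 210 wide (y) x 130 mm high, fixed to the bench. Drawer in the upper part of its front, dark control panel below. Origin: centre of its underside; the front faces the oven's own -x; case front at x = -90 mm.
- oven_drawer (a joint): Travel of the oven's drawer in m along the oven's -x: 0 fully home, 0.130 at its stop. Slides with about 3 N of friction, stays where it is left, no latch. Front panel 206 wide x 46 high x 10 mm; its underside runs 75 mm above the bench.
- drawer_handle (a point): Middle of the drawer's steel bar handle: bar 10 mm thick, 110 mm long along the oven's y, level, 106 mm above the bench and 24 mm below the oven's top, its centre 36 mm in front of the panel (31 mm gap); posts 47 mm left and right of the middle. Axes as the oven's; moves with the drawer.
- drawer_tray (a point): Centre of the drawer's flat tray floor, 88 mm above the bench, axes as the oven's; moves with the drawer. Floor inside the rim 153 (x) x 182 mm (y), rim 10 mm high; the front panel stands 76 to 86 mm to -x of this point and rises 33 mm above the floor. At the stop the rear 25 mm of the tray stays under the oven's top.
- board_large: Larger circuit board, 55 (its x) x 80 mm (its y), parts up, on a black rest on the bench. Origin: centre of its underside, 9 mm above the bench; the 2 mm sheet lies 3 to 5 mm above the origin and overhangs the rest 8 mm at both long edges. Pin header beside the +x long edge: 9 x 30 mm, tip 19 mm above the origin. 30 to 60 g. A grip of 20 to 40 N is right; over 60 N a finger harms it.
- board_small_tray: Smaller circuit board, 45 (its x) x 60 mm (its y) x 19 mm high with its header, lying unfastened on the oven's tray, in the half towards the oven's +y. Origin: centre of its underside. Not to be touched or made to slide.
- board_small_bench: A second smaller circuit board, 45 x 60 x 19 mm like the one in the oven, on a like rest on the bench (left and right rests change places); stays where it is. Origin: centre of its underside.
- nozzle_block: Black block 36 x 70 x 40 mm with five upright nozzles, loose on the bench at the left; stays where it is. Origin: centre of its underside.
- reel_flat: Component reel lying flat, 116 mm across, 14 mm high, loose on the bench in front of the oven, under the drawer's path; stays where it is. Origin: centre of its underside.
- tweezers: Steel tweezers 132 mm long, 9 mm high, loose on the bench near its front edge; stay where they are. Origin: centre of the underside.

How it is judged (in metres and radians):
On the way, in this order (a step that is already met when the one before it is completed fails the run):
1. the drawer is out at its stop (within 4 mm) (value of joint oven_drawer above 0.126 m), for 0.3 s.
2. the larger board lies flat on the tray of the drawn-out drawer, let go, clear of the small board (angle between board_large's own z axis and vertical below 0.06 rad and z of board_large in the frame of drawer_tray between -0.004 and 0.004 m and x of board_large in the frame of drawer_tray between -0.06 and 0.06 m and y of board_large in the frame of drawer_tray between -0.075 and 0.075 m and value of joint oven_drawer above 0.09 m and contact force between the fingers and board_large below 0.05 N and contact force between board_large and board_small_tray below 0.05 N), for 0.3 s.
At the end, for the whole second after the job is handed in: The drawer is home within 4 mm; the larger board lies flat and level inside the tray, at rest and not touching the small board, which still lies flat on the tray within 12 mm of where it was at the start (value of joint oven_drawer below 0.004 m and angle between each of board_large, board_small_tray's own z axis and vertical below 0.06 rad and z of board_large in the frame of drawer_tray between -0.004 and 0.004 m and x of board_large in the frame of drawer_tray between -0.06 and 0.06 m and y of board_large in the frame of drawer_tray between -0.075 and 0.075 m and z of board_small_tray in the frame of drawer_tray between -0.004 and 0.004 m and distance of board_small_tray from where it was at the start of the episode below 0.012 m and contact force between board_large and board_small_tray below 0.05 N and linear speed of each of board_large, board_small_tray below 0.01 m/s and velocity of joint oven_drawer between -0.01 and 0.01 m/s).
It fails at once if the larger board is dropped (falls free faster than 0.5 m/s, about 13 mm) (linear speed of board_large above 0.5 m/s and contact force between the fingers and board_large below 0.05 N).
It fails at once if the drawer is jerked or slammed (faster than 0.3 m/s) (velocity of joint oven_drawer above 0.3 m/s or velocity of joint oven_drawer below -0.3 m/s).
It fails at once if the small board in the drawer is touched by the robot (0.3 N) or has the larger board pushed against it (2 N) (contact force between any of the fingers, the arm and board_small_tray above 0.3 N or contact force between board_large and board_small_tray above 2 N).
It fails at once if the larger board is squeezed with a grip of more than 60 N (120 N summed over both fingers) (contact force between the fingers and board_large above 120 N).
It fails at once if something else on the bench is moved more than 20 mm (distance of any of board_small_bench, nozzle_block, reel_flat, tweezers from where it was at the start of the episode above 0.02 m).
It also fails if it takes over 67 s, if anything falls off the work surface, if the arm or the gripper's body presses on something with over 40 N, if the wrist force passes 120 N, or if a joint passes its speed limit or range.

## Working session

There is one attempt and no reset: what is moved stays moved. The work goes in short steps, Python scripts to look and compute and a tool call to move; the robot and the scene stay as the last step left them, time stands still between calls to the robot, and variables do not carry over. Pictures are saved under pics/ and viewed, at most 10 in all, crops included, and the job is handed in when it is done.

Besides the shell and the picture viewer there is one more tool, called as name([rows], argument=value, ...), one row to a line, values as JSON. drive_tool: Moves the arm, as the interface text tells. Its arguments: {"type":"object","properties":{"plan":{"type":"array"}},"required":["plan"]}

```bash
mkdir -p pics; cat > h.py <<'E'
from bench import *
import numpy as np, cv2
def save(n,name):
    im,d=get_image(n); cv2.imwrite(f'pics/{name}.png',im[:,:,::-1]); np.save(f'pics/{name}.npy',d); return im,d
def pts(n,d):
    c=camera_model(n); v,u=np.mgrid[:384,:512]
    P=np.stack([(u-c['cx'])/c['fx']*d,(v-c['cy'])/c['fy']*d,d],-1)
    return (P-np.array(c['t']))@np.array(c['R'])
E
python3 - <<'E'
from h import *
print(read_state())
for n in('scene','top'):
    im,d=save(n,n+'0'); c=camera_model(n); print(n,-np.array(c['R']).T@np.array(c['t']),np.round(c['R'],2).tolist(),c['fx'])
E
```

```text
{'clock': 0.0, 'joints': array([ 1.57054947e+00,  3.85561771e-01,  6.57384331e-03, -4.58483110e-04,
       -1.19398618e+00, -2.58607653e-01]), 'joint_vel': array([ 0.00074734,  0.00048911,  0.00020271, -0.00026157, -0.00082387,
        0.00066634]), 'joint_efforts': array([-5.09837664e-04, -3.92291379e+01,  1.88399023e+01,  4.18629795e+00,
       -4.57428003e-03,  7.43120637e-06]), 'position': array([159.82207724, 603.60146798, 230.20410236]), 'ee_rot': array([ 9.91624448e-01, -1.29150005e-01, -7.10192261e-05,  1.10726327e-03]), 'contact_force': array([ 0.43715921,  0.05596326, -0.06374743]), 'wrist_torque': array([ 0.01504326,  0.01115209, -0.0341047 ]), 'grasp_force': 0.0, 'gripper_width': 85.48577677375738}
scene [162.33833971 347.25214423 736.12697368] [[-0.74, -0.67, -0.01], [-0.48, 0.54, -0.69], [0.46, -0.51, -0.73]] 391.4066226641531
top [ 409.82657465  -81.50954749 1020.43829245] [[-0.01, -1.0, -0.01], [-0.99, 0.02, -0.16], [0.16, 0.01, -0.99]] 462.6012928573597
```

```bash
python3 -c "
import cv2,numpy as np
a=cv2.imread('pics/scene0.png');b=cv2.imread('pics/top0.png')
cv2.imwrite('pics/both0.png',cv2.resize(np.vstack([a,b]),(512*600//768*2,600)) if 0 else np.vstack([cv2.resize(a,(400,300)),cv2.resize(b,(400,300))]))"
```

```text
(no output)
```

View pics/top0.png

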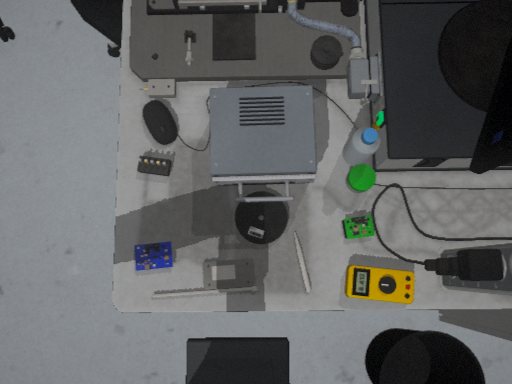

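View pics/scene0.png

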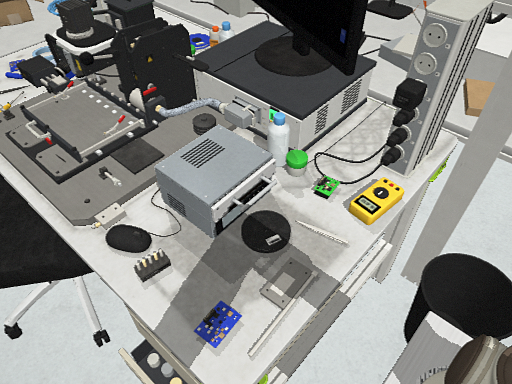

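Top view: oven at about (262,133) with handle bar at (264,198), reel at (262,217), blue board at (154,256), green board at (358,226), nozzle block at (155,163). Next I measure these.

```bash
python3 - <<'E'
from h import *
im=cv2.imread('pics/top0.png'); d=np.load('pics/top0.npy'); P=pts('top',d)
def rect(m,name):
    n,l,s,_=cv2.connectedComponentsWithStats(m.astype(np.uint8)); 
    k=1+np.argmax(s[1:,4]); q=P[l==k]; 
    r=cv2.minAreaRect(q[:,:2].astype(np.float32)); print(name,len(q),'c',np.round(r[0],1),'size',np.round(r[1],1),'ang',round(r[2],1),'z',np.round(np.percentile(q[:,2],[2,20,50,80,98]),1)); return l==k
v,u=np.mgrid[:384,:512]
hsv=cv2.cvtColor(im,cv2.COLOR_BGR2HSV)
B=(hsv[...,0]>105)&(hsv[...,0]<130)&(hsv[...,1]>120)&(abs(u-154)<40)&(abs(v-256)<30)
G=(hsv[...,0]>45)&(hsv[...,0]<75)&(hsv[...,1]>120)&(abs(u-358)<25)&(abs(v-226)<16)
rect(B,'blue');rect(G,'green')
top=(abs(P[...,2]-130)<6)&(u>200)&(u<325)&(v>75)&(v<190); rect(top,'oventop')
h=(abs(P[...,2]-106)<8)&(u>225)&(u<300)&(v>188)&(v<206); rect(h,'handle')
bench=(abs(P[...,2])<12)&(v>235)&(v<300)&(u>180)&(u<300); print('bench z',np.median(P[bench][:,2]))
# blue board points with height
nz=(abs(u-154)<35)&(abs(v-163)<25)&(P[...,2]>25); rect(nz,'nozzle')
i0,i1=140,170
cv2.imwrite('pics/blue.png',cv2.resize(im[236:276,129:179],None,fx=10,fy=10,interpolation=cv2.INTER_CUBIC))
hp=B&(P[...,2]>20); print('blue high pts',hp.sum(),P[(abs(u-154)<25)&(abs(v-256)<20)&(P[...,2]>21)].mean(0),P[(abs(u-154)<25)&(abs(v-256)<20)&(P[...,2]>21)].std(0))
E
```

```text
blue 623 c [440.2  52.9] size [269.4  58. ] ang 89.4 z [ 9.1 11.5 13.2 14.8 17.1]
green 364 c [ 497.6 -301.8] size [44.3 64.5] ang 6.6 z [ 3.1 11.4 13.2 14.7 17.2]
oventop 9068 c [686.2 -90.8] size [180.7 210.4] ang 0.7 z [125.8 127.9 129.2 130.5 132.4]
handle 353 c [554.9 -92.8] size [117.9  25. ] ang 89.3 z [104.7 107.4 109.1 110.6 112.7]
bench z 0.0895960648114616
nozzle 14 c [649.7 176.4] size [6.5 5. ] ang 14.4 z [26.3 31.3 36.9 40.  42.2]
blue high pts 3 [450.46160411 100.61147246 241.74875452] [ 21.94135683  96.91250142 412.96497996]
```

View pics/blue.png

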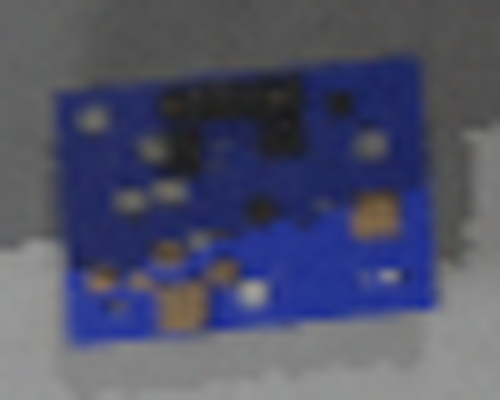

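```bash
python3 - <<'E'
from h import *
im=cv2.imread('pics/top0.png'); d=np.load('pics/top0.npy'); P=pts('top',d); c=camera_model('top'); R=np.array(c['R']);o=-R.T@np.array(c['t'])
def ray(u,v,z):
    r=R.T@np.array([(u-c['cx'])/c['fx'],(v-c['cy'])/c['fy'],1]); return o+r*(z-o[2])/r[2]
v,u=np.mgrid[:384,:512]
B=((cv2.cvtColor(im,cv2.COLOR_BGR2HSV)[...,0]>105)&(cv2.cvtColor(im,cv2.COLOR_BGR2HSV)[...,1]>120)&(abs(u-154)<26)&(abs(v-256)<20)).astype(np.uint8)
B=cv2.morphologyEx(B,cv2.MORPH_CLOSE,np.ones((9,9)));B=cv2.morphologyEx(B,cv2.MORPH_OPEN,np.ones((5,5)))
X=np.array([ray(a,b,14)[:2] for b,a in np.argwhere(B)],np.float32); print('blue',cv2.minAreaRect(X),X.mean(0))
hi=im.sum(2)
for col in (250,262,278):
    print(col,hi[184:206,col].tolist(),np.round(P[184:206,col,2]).tolist())
for row in (192,196,198,200): print(row, np.round(ray(262,row,111),1))
# oven top front edge
top=(abs(P[...,2]-129)<5)&(u>200)&(u<325)&(v>75)&(v<190)
print('x range cols',[(k,np.round(P[:,k,0][top[:,k]].min(),1)) for k in(225,260,300)])
E
```

```text
blue ((440.77264404296875, 146.94842529296875), (53.77716827392578, 78.51496124267578), 5.526817798614502) [439.2474 146.8062]
250 [104, 188, 208, 211, 205, 200, 202, 211, 196, 160, 94, 89, 84, 270, 365, 419, 409, 289, 141, 96, 80, 78] [84.0, 2.0, -1.0, 2.0, 2.0, -5.0, 2.0, -2.0, -1.0, 14.0, 13.0, 15.0, 12.0, 112.0, 109.0, 112.0, 110.0, 110.0, 14.0, 11.0, 15.0, 13.0]
262 [126, 199, 205, 205, 205, 197, 194, 131, 99, 94, 98, 88, 136, 308, 384, 430, 387, 221, 118, 81, 92, 87] [-1.0, -4.0, 0.0, 1.0, -3.0, -0.0, -0.0, 15.0, 14.0, 12.0, 12.0, 12.0, 13.0, 108.0, 109.0, 111.0, 109.0, 14.0, 13.0, 14.0, 14.0, 12.0]
278 [255, 312, 322, 326, 323, 319, 313, 316, 273, 212, 207, 197, 264, 361, 411, 423, 362, 186, 109, 112, 116, 114] [2.0, 1.0, 1.0, 1.0, -2.0, -1.0, 0.0, -2.0, 1.0, -0.0, -1.0, -1.0, 109.0, 110.0, 109.0, 110.0, 108.0, 14.0, 14.0, 16.0, 14.0, 14.0]
192 [560.6 -89.9 111. ]
196 [552.5 -89.7 111. ]
198 [548.5 -89.7 111. ]
200 [544.5 -89.6 111. ]
x range cols [(225, np.float64(595.5)), (260, np.float64(596.5)), (300, np.float64(598.6))]
```

drive_tool([
  [[1,10,-17,0,0.8],[1,20,-34,0,0.8],[1,20,-34,0,0.8],[1,21,-35,0,0.8],[1,21,-35,0,0.8],[1,21,-35,0,0.8],[1,21,-35,0,0.8],[1,21,-35,0,0.8],[1,21,-35,0,0.8],[1,21,-35,0,0.8],[1,21,-35,0,0.8],[1,21,-35,0,0.8],[1,21,-35,0,0.8],[1,21,-35,0,0.8],[1,21,-35,0,0.8],[1,21,-35,0,0.8],[1,21,-35,0,0.8],[1,20,-34,0,0.8],[1,20,-34,0,0.8],[1,14,-40,0,0.3]],
])

```text
clock: 1.77
position: [558.8, -79.7, 230.7]
ee_rot: [1.0, 0.006, -0.0, -0.0]
contact_force: [0.9, 0.4, -0.3]
gripper_width: -0.2
grasp_force: 0.0
```

drive_tool([
  [[1,5,-6,-20,0],[1,5,-5,-25,0],[1,0,0,-25,0],[1,0,0,-20,0],[1,0,0,-10,0],[1,0,0,-6,0],[1,0,0,-6,0],[1,0,0,0,0]],
])

```text
clock: 2.43
position: [567.6, -88.9, 119.0]
ee_rot: [1.0, 0.006, -0.0, 0.0]
contact_force: [0.2, -0.3, -0.8]
gripper_width: -0.2
grasp_force: 0.0
```

```bash
python3 - <<'E'
from h import *
a,_=save('scene','s1'); b,_=save('top','t1')
A=cv2.resize(a[120:270,150:350],(800,600)) ; 
cv2.imwrite('pics/s1c.png',np.vstack([cv2.resize(a[140:260,180:300],(400,300),interpolation=2),cv2.resize(b[130:235,200:340],(400,300),interpolation=2)])[:,:,::-1])
E
```

```text
(no output)
```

View pics/s1c.png

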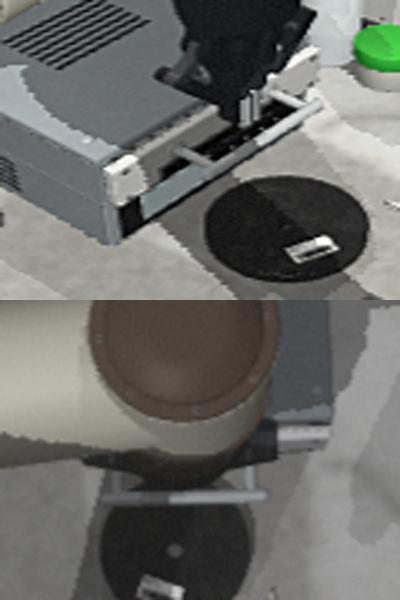

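The upper half (scene view) shows the shut fingers at about (245,105), inside the gap between the bar and the panel. The lower half (top view) shows the bar at (185,495). I continue down.

drive_tool([
  [[1,1,-1,-6,0],[1,0,0,-6,0],[1,0,0,-6,0],[1,0,0,-6,0],[1,0,0,0,0]],
])

```text
clock: 2.95
position: [567.6, -90.2, 93.6]
ee_rot: [1.0, 0.006, -0.002, -0.0]
contact_force: [0.1, -0.5, -0.4]
gripper_width: 0.2
grasp_force: 0.0
```

drive_tool([
  [[1,-1,0,0,0],[1,-1,0,0,0],[1,-1,0,0,0],[1,-1,0,0,0],[1,-1,0,0,0],[1,-2,0,0,0],[1,-2,0,0,0],[1,-3,0,0,0],[1,-4,0,0,0],[1,-5,0,0,0],[1,-5,0,0,0],[1,-5,0,0,0],[1,-5,0,0,0],[1,-5,0,0,0],[1,-5,0,0,0],[1,-5,0,0,0],[1,-5,-1,0,0],[1,-5,0,0,0],[1,-5,0,0,0],[1,-5,0,0,0]],
])

```text
clock: 4.62
position: [497.3, -90.9, 95.3]
ee_rot: [1.0, 0.006, 0.0, -0.0]
contact_force: [2.4, 1.2, 1.1]
gripper_width: 0.1
grasp_force: 1.5
```

drive_tool([
  [[1,-5,0,0,0],[1,-5,0,0,0],[1,-5,0,0,0],[1,-5,0,0,0],[1,-5,0,0,0],[1,-5,0,0,0],[1,-4,0,0,0],[1,-4,0,0,0],[1,-3,0,0,0],[1,-3,0,0,0],[1,-2,0,0,0],[1,-2,0,0,0],[1,-1,0,0,0]],
])

```text
clock: 5.7
position: [448.3, -91.2, 95.2]
ee_rot: [1.0, 0.006, -0.0, 0.0]
contact_force: [2.5, -1.7, 0.6]
gripper_width: -0.5
grasp_force: 1.3
```

drive_tool([
  [[1,-2,0,0,0],[1,-2,0,0,0],[1,-2,0,0,0],[1,-1,0,0,0],[1,-1,0,0,0],[1,-1,0,0,0],[1,-1,0,0,0],[1,-1,0,0,0],[1,-1,0,0,0]],
])

```text
clock: 6.45
position: [436.6, -91.1, 95.2]
ee_rot: [1.0, 0.006, 0.0, -0.0]
contact_force: [4.5, -2.0, -0.9]
gripper_width: -0.3
grasp_force: 2.3
```

drive_tool([
  [[1,-1,0,0,0],[1,-1,0,0,0],[1,-1,0,0,0],[1,0,0,0,0]],
])

```text
clock: 6.78
position: [436.6, -90.8, 95.8]
ee_rot: [1.0, 0.006, 0.003, -0.0]
contact_force: [8.8, -1.6, -4.0]
gripper_width: 0.1
grasp_force: 3.9
```

drive_tool([
  [[1,4,0,0,0],[1,3,0,0,0],[1,0,0,10,0],[1,0,0,20,0],[1,0,0,30,0],[0,0,10,30,-6],[0,0,20,10,-7],[0,0,25,0,-7],[0,0,25,0,-7],[0,0,25,0,-7],[0,0,25,0,-7],[0,0,25,0,-7],[0,0,25,0,-7],[0,0,20,0,-7],[0,0,15,0,-7],[0,0,10,0,-7],[0,0,7,0,-7],[0,0,6,0,-2],[0,0,0,0,0]],
])

```text
clock: 8.37
position: [439.6, 147.1, 194.6]
ee_rot: [0.741, -0.671, -0.001, 0.002]
contact_force: [0.2, -0.3, 0.6]
gripper_width: 42.8
grasp_force: 0.0
```

```bash
python3 - <<'E'
from h import *
s=read_state(); print(s['position'],s['ee_rot'],s['gripper_width'],s['joints'])
b,d=save('top','t2'); a,_=save('scene','s2')
w,wd=save('wrist','w2'); 
print(camera_model('wrist'))
cv2.imwrite('pics/c2.png',np.hstack([cv2.resize(b[150:285,195:335],(400,386),interpolation=2),cv2.resize(w,(400,386))])[:,:,::-1])
E
```

```text
[439.55181299 147.10551619 194.55378336] [ 7.41353297e-01 -6.71112823e-01 -6.43054323e-04  1.56691797e-03] 42.8011590843025 [ 6.74408919e-01  1.43749265e-01 -4.25355982e-01 -9.09983848e-04
 -1.00499050e+00 -5.74543753e-01]
{'fx': 329.6291249466308, 'fy': 329.6291249466308, 'cx': 256.50948122779846, 'cy': 187.40302994086846, 'mount': array([[-1.01298274e-03, -9.49313067e-01, -3.14330518e-01,
         8.20222405e+01],
       [ 9.99998952e-01, -6.36362489e-04, -1.30077875e-03,
         5.97854372e-02],
       [ 1.03481811e-03, -3.14331506e-01,  9.49312716e-01,
        -1.43016456e+02],
       [ 0.00000000e+00,  0.00000000e+00,  0.00000000e+00,
         1.00000000e+00]])}
```

View pics/c2.png

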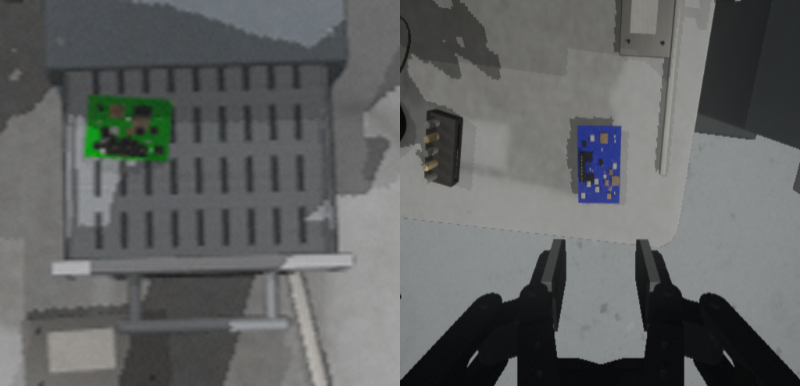

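Left (top view): the drawer is fully out and the small board sits in the rear left of the tray, crop (128,128). Right (wrist view): the blue board is at about (600,165) in the montage, with the header facing left (+x). I check its position with the wrist rays.

```bash
cat >> h.py <<'E'
from scipy.spatial.transform import Rotation as Ro
def wray(u,v,z,s):
    c=camera_model('wrist');M=c['mount'];r=np.stack([(u-c['cx'])/c['fx'],(v-c['cy'])/c['fy'],np.ones(len(u))],-1)@M[:3,:3].T
    W=Ro.from_quat(s['ee_rot']).as_matrix(); o=np.array(s['position'])+W@M[:3,3]; r=r@W.T
    return o+r*((z-o[2])/r[:,2])[:,None]
def tray(u,v,z):
    c=camera_model('top');R=np.array(c['R']);o=-R.T@np.array(c['t'])
    r=np.stack([(u-c['cx'])/c['fx'],(v-c['cy'])/c['fy'],np.ones(len(u))],-1)@R; return o+r*((z-o[2])/r[:,2])[:,None]
def mask(im,lo,hi,k=9):
    h=cv2.cvtColor(im,cv2.COLOR_BGR2HSV); m=((h[...,0]>lo)&(h[...,0]<hi)&(h[...,1]>110)).astype(np.uint8)
    m=cv2.morphologyEx(m,cv2.MORPH_CLOSE,np.ones((k,k))); m=cv2.morphologyEx(m,cv2.MORPH_OPEN,np.ones((5,5)))
    return m
E
python3 - <<'E'
from h import *
s=read_state()
w=cv2.imread('pics/w2.png'); m=mask(w,105,130); n,l,st,_=cv2.connectedComponentsWithStats(m); k=1+np.argmax(st[1:,4]); v,u=np.nonzero(l==k)
print(st[k],cv2.minAreaRect(wray(u,v,14,s)[:,:2].astype(np.float32)), 'depth', np.median(np.load('pics/w2.npy')[l==k]))
t=cv2.imread('pics/t2.png'); m=mask(t,45,75); m[:, :195]=0; m[:,270:]=0; m[:170]=0;m[215:]=0
v,u=np.nonzero(m); r=cv2.minAreaRect(tray(u,v,93)[:,:2].astype(np.float32)); print('small',r,cv2.boxPoints(r))
P=pts('top',np.load('pics/t2.npy'))
vv,uu=np.mgrid[:384,:512]
q=(abs(P[...,2]-121)<6)&(vv>235)&(vv<250)&(uu>200)&(uu<330); q&=P[...,0]<480
print('panel',cv2.minAreaRect(P[q][:,:2].astype(np.float32)),np.median(P[q],0))
q=(abs(P[...,2]-111)<6)&(vv>258)&(vv<270)&(uu>225)&(uu<305); print('bar',np.median(P[q],0),P[q].min(0),P[q].max(0))
fl=(abs(P[...,2]-88)<6)&(vv>170)&(vv<240)&(uu>205)&(uu<325); print('floor', np.percentile(P[fl],[1,50,99],axis=0))
E
```

```text
[ 227  125   56   77 3667] ((441.97271728515625, 147.08721923828125), (54.682952880859375, 79.27786254882812), 5.282154560089111) depth 331.26892
small ((559.1817626953125, -44.251678466796875), (58.963592529296875, 43.2059440612793), 89.11030578613281) [[537.12366  -73.394485]
 [580.32434  -74.06535 ]
 [581.23987  -15.108871]
 [538.0392   -14.438004]]
panel ((460.5005798339844, -93.00247955322266), (11.951333045959473, 204.56117248535156), 0.7284864783287048) [461.30230042 -95.89702368 119.88171418]
bar [420.59789722 -93.40894279 109.3281067 ] [ 415.12717354 -154.11012955  105.13616318] [429.00855854 -34.80755337 113.82471337]
floor [[ 469.79869029 -187.38479849   83.62893785]
 [ 532.73560498  -96.39370071   87.48788907]
 [ 602.34623134    1.89445625   93.38142135]]
```

drive_tool([
  [[-0.7,1,0,-15,-0.4],[-0.7,1,0,-25,0],[-0.7,0,0,-30,0],[-0.7,0,0,-30,0],[-0.7,0,0,-25,0],[-0.7,0,0,-20,0],[-0.7,0,0,-15,0],[-0.7,0,0,-10,0],[-0.7,0,0,-8,0],[-0.7,0,0,-6,0],[-0.7,0,0,0,0],[-0.7,0,0,0,0]],
])

```text
clock: 9.52
position: [442.8, 146.7, 11.5]
ee_rot: [0.739, -0.674, 0.0, 0.0]
contact_force: [0.1, -0.3, -0.5]
gripper_width: 72.8
grasp_force: 0.0
```

```bash
python3 - <<'E'
from h import *
a,_=save('scene','s3'); w,wd=save('wrist','w3'); b,_=save('top','t3')
cv2.imwrite('pics/c3.png',np.hstack([cv2.resize(a[270:370,170:270],(400,400),interpolation=2),cv2.resize(w,(400,400))])[:,:,::-1])
E
```

```text
(no output)
```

View pics/c3.png

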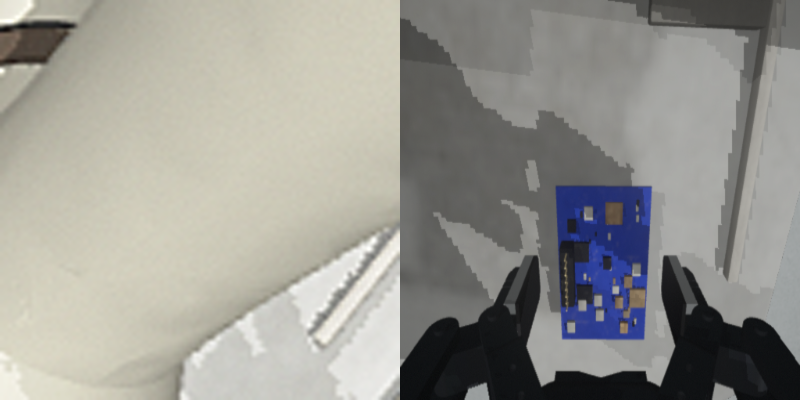

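Wrist view: the board (montage 555–650, 187–338) lies centred between the open pads. I go down the last few mm and close in small steps.

drive_tool([
  [[-0.7,0,0,-4,0],[-0.7,0,0,-3,0],[-0.5,0,0,0,0],[-0.4,0,0,0,0],[-0.35,0,0,0,0],[-0.31,0,0,0,0],[-0.29,0,0,0,0],[-0.27,0,0,0,0],[-0.27,0,0,0,0]],
])

```text
clock: 10.42
position: [442.6, 146.8, 4.5]
ee_rot: [0.739, -0.674, 0.0, 0.0]
contact_force: [-0.7, 0.2, 1.9]
gripper_width: 54.3
grasp_force: 11.0
```

drive_tool([
  [[-0.25,0,0,0,0],[-0.24,0,0,0,0],[-0.24,0,0,0,0]],
])

```text
clock: 10.67
position: [442.7, 146.8, 4.7]
ee_rot: [0.739, -0.674, 0.0, -0.0]
contact_force: [-2.3, 0.4, 4.6]
gripper_width: 53.6
grasp_force: 29.0
```

drive_tool([
  [[-0.24,0,0,1,0],[-0.24,0,0,2,0],[-0.24,0,0,4,0],[-0.24,0,0,8,0],[-0.24,0,0,12,0],[-0.24,0,0,15,0],[-0.24,0,0,15,0],[-0.24,0,0,15,0],[-0.24,0,0,15,0],[-0.24,0,0,15,0],[-0.24,0,0,15,0],[-0.24,0,0,15,0],[-0.24,0,0,15,0],[-0.24,0,0,10,0],[-0.24,0,0,6,0],[-0.24,0,0,2,0],[-0.24,0,0,0,0]],
])

```text
clock: 12.08
position: [442.7, 146.9, 169.8]
ee_rot: [0.739, -0.674, 0.0, -0.001]
contact_force: [0.0, 0.4, -0.6]
gripper_width: 53.3
grasp_force: 29.1
```

```bash
python3 - <<'E'
from h import *
s=read_state(); print(s['position'],s['grasp_force'],s['contact_force'])
w,d=save('wrist','w4'); m=mask(w[:,:,::-1].copy(),105,130); n,l,st,_=cv2.connectedComponentsWithStats(m); k=1+np.argmax(st[1:,4]); v,u=np.nonzero((l==k)&(d>0))
c=camera_model('wrist'); D=d[v,u]; p=np.stack([(u-c['cx'])/c['fx']*D,(v-c['cy'])/c['fy']*D,D],-1)@c['mount'][:3,:3].T+c['mount'][:3,3]
p=p@Ro.from_quat(s['ee_rot']).as_matrix().T+s['position']
A=np.c_[p[:,0]-p[:,0].mean(),p[:,1]-p[:,1].mean(),np.ones(len(p))]
for _ in range(4):
    x=np.linalg.lstsq(A,p[:,2],rcond=None)[0]; r=p[:,2]-A@x; g=abs(r)<3; A=A[g];p=p[g]
print('plane slope',x,len(p)); print(cv2.minAreaRect(wray(u,v,x[2],s)[:,:2].astype(np.float32)))
E
```

```text
[442.6667849  146.88476788 169.75164418] 29.06162917613983 [ 0.02077575  0.38185267 -0.64225137]
plane slope [1.49780564e-03 7.46403989e-04 1.79252918e+02] 13103
((442.8001403808594, 146.73016357421875), (54.734432220458984, 79.27987670898438), 5.299595355987549)
```

drive_tool([
  [[-0.24,3,-10,0,-0.3],[-0.24,6,-18,0,-0.3],[-0.24,7,-25,0,-0.4],[-0.24,7,-25,0,-0.4],[-0.24,7,-25,0,-0.4],[-0.24,7,-25,0,-0.4],[-0.24,7,-25,0,-0.4],[-0.24,7,-25,0,-0.4],[-0.24,7,-25,0,-0.4],[-0.24,7,-25,0,-0.4],[-0.24,7,-25,0,-0.4],[-0.24,9,-15,0,-0.4],[-0.24,5,-8,0,0],[-0.24,3,-4,0,0],[-0.24,0,0,0,0],[-0.24,0,0,-10,0],[-0.24,0,0,-15,0],[-0.24,0,0,-15,0],[-0.24,0,0,-10,0],[-0.24,0,0,-5,0]],
])

```text
clock: 13.8
position: [530.2, -132.3, 112.3]
ee_rot: [0.712, -0.703, -0.001, 0.001]
contact_force: [0.2, 0.2, -0.2]
gripper_width: 53.6
grasp_force: 29.1
```

```bash
python3 - <<'E'
from h import *
s=read_state(); print(s['position'],s['ee_rot'])
w,d=save('wrist','w5'); m=mask(w[:,:,::-1].copy(),105,130); n,l,st,_=cv2.connectedComponentsWithStats(m); k=1+np.argmax(st[1:,4]); v,u=np.nonzero(l==k)
r=cv2.minAreaRect(wray(u,v,s['position'][2]+9.4,s)[:,:2].astype(np.float32)); print(r)
c=camera_model('wrist'); V,U=np.mgrid[:384,:512]; p=np.stack([(U-c['cx'])/c['fx']*d,(V-c['cy'])/c['fy']*d,d],-1)@c['mount'][:3,:3].T+c['mount'][:3,3]
p=p@Ro.from_quat(s['ee_rot']).as_matrix().T+s['position']
f=(abs(p[...,2]-88)<6)&(d>0)&(p[...,1]>-175)&(p[...,1]<-100)&(p[...,0]>490)&(p[...,0]<580); print('floor z',f.sum(),np.median(p[f][:,2]) if f.any() else 0)
f=(abs(p[...,2]-98)<3)&(p[...,1]<-170)&(p[...,1]>-200); print('rim',f.sum(),np.median(p[f],0) if f.any() else 0)
cv2.imwrite('pics/w5v.png',w[:,:,::-1])
E
```

```text
[ 530.22688584 -132.26492798  112.33560256] [ 0.71160882 -0.70257367 -0.00135836  0.00112896]
((530.330078125, -131.53736877441406), (55.02246856689453, 80.12364196777344), 0.7062217593193054)
floor z 6695 88.47846538273862
rim 2166 [ 543.75803913 -186.11203596   98.25780438]
```

View pics/w5v.png

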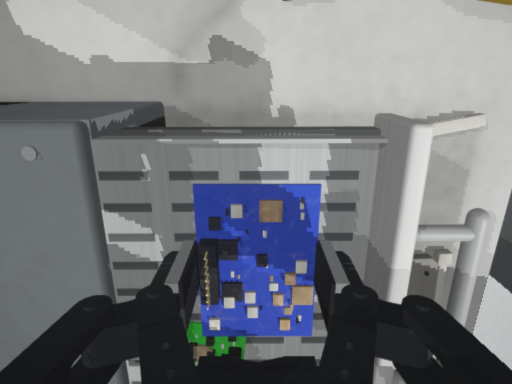

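Wrist view: the held board (195–320, 185–335) is over the free tray half, about 12 mm from the rim and 17 mm from the small green board (215,340). I lower it.

drive_tool([
  [[-0.24,0,-1,-6,0],[-0.24,0,0,-6,0],[-0.24,0,0,-5,0],[-0.24,0,0,-4,0],[-0.24,0,0,-2,0],[-0.24,0,0,-1,0],[-0.24,0,0,0,0],[-0.24,0,0,0,0]],
])

```text
clock: 14.52
position: [531.9, -134.2, 90.5]
ee_rot: [0.711, -0.703, 0.0, -0.0]
contact_force: [0.7, -0.9, -0.9]
gripper_width: 53.5
grasp_force: 29.1
```

drive_tool([
  [[-0.24,0,0,-2,0],[-0.24,0,0,-1,0],[-0.24,0,0,-1,0],[-0.24,0,0,-1,0],[-0.24,0,0,0,0],[-0.24,0,0,0,0]],
])

```text
clock: 15.02
position: [531.7, -134.2, 85.2]
ee_rot: [0.711, -0.703, -0.0, 0.0]
contact_force: [-0.7, -0.8, -1.3]
gripper_width: 53.2
grasp_force: 29.1
```

drive_tool([
  [[-0.24,0,0,-0.5,0],[-0.24,0,0,-0.5,0],[-0.24,0,0,0,0],[-0.24,0,0,0,0]],
])

```text
clock: 15.35
position: [531.8, -134.1, 84.5]
ee_rot: [0.711, -0.703, 0.0, -0.0]
contact_force: [-1.0, 0.6, 1.0]
gripper_width: 53.6
grasp_force: 29.9
```

drive_tool([
  [[-0.26,0,0,0,0],[-0.27,0,0,0,0],[-0.28,0,0,0,0],[-0.29,0,0,0,0],[-0.31,0,0,0,0],[-0.34,0,0,0,0],[-0.38,0,0,0,0],[-0.45,0,0,0,0],[-0.5,0,0,0,0],[-0.5,0,0,2,0],[-0.5,0,0,4,0],[-0.5,0,0,8,0],[-0.5,0,0,15,0],[-0.5,0,0,20,0],[-0.5,0,0,25,0],[-0.5,0,0,25,0],[-0.5,0,0,0,0]],
])

```text
clock: 16.77
position: [535.1, -134.6, 189.8]
ee_rot: [0.712, -0.702, 0.005, -0.004]
contact_force: [0.7, -0.2, 0.5]
gripper_width: 64.0
grasp_force: 0.0
```

```bash
python3 - <<'E'
from h import *
s=read_state(); print(s['position'],s['contact_force'])
w,d=save('wrist','w6'); m=mask(w[:,:,::-1].copy(),105,130); n,l,st,_=cv2.connectedComponentsWithStats(m); k=1+np.argmax(st[1:,4]); v,u=np.nonzero((l==k)&(d>0))
print(cv2.minAreaRect(wray(u,v,93,s)[:,:2].astype(np.float32)))
c=camera_model('wrist'); D=d[v,u]; p=np.stack([(u-c['cx'])/c['fx']*D,(v-c['cy'])/c['fy']*D,D],-1)@c['mount'][:3,:3].T+c['mount'][:3,3]
p=p@Ro.from_quat(s['ee_rot']).as_matrix().T+s['position']
A=np.c_[p[:,0]-p[:,0].mean(),p[:,1]-p[:,1].mean(),np.ones(len(p))]
for _ in range(4):
    x=np.linalg.lstsq(A,p[:,2],rcond=None)[0]; g=abs(p[:,2]-A@x)<3; A=A[g];p=p[g]
print('plane',x); cv2.imwrite('pics/w6v.png',w[:,:,::-1])
E
```

```text
[ 535.0524679  -134.63231601  189.80945848] [ 0.73240951 -0.19056642  0.50101438]
((531.858154296875, -133.42529296875), (54.72454833984375, 79.67311096191406), 0.7357407808303833)
plane [2.43918306e-03 2.87311541e-03 9.36221138e+01]
```

View pics/w6v.png

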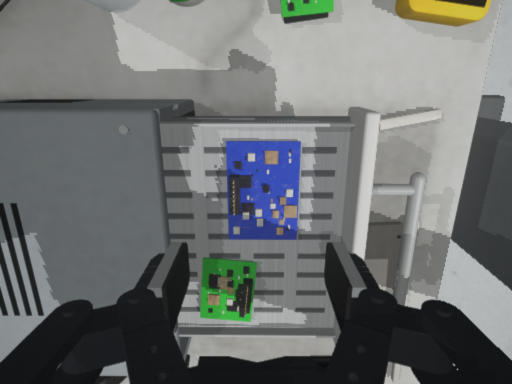

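Wrist view: the blue board lies flat (228–300, 140–240) and the green small board is untouched at (228,290), with a clear gap between them. Next I go in front of the bar.

drive_tool([
  [[0,-5,2,0,6],[0.5,-10,3,0,7],[1,-12,3,0,7],[1,-12,3,0,7],[1,-12,3,0,7],[1,-12,3,0,7],[1,-12,3,0,7],[1,-12,4,0,7],[1,-12,4,0,7],[1,-12,4,0,7],[1,-12,4,0,7],[1,-12,4,0,7],[1,-12,2,0,7],[1,-9,0,0,0],[1,-4,0,0,0],[1,0,0,0,0]],
])

```text
clock: 18.15
position: [370.9, -92.3, 183.3]
ee_rot: [1.0, 0.005, -0.0, -0.0]
contact_force: [0.1, 0.5, 0.4]
gripper_width: -0.1
grasp_force: 0.0
```

drive_tool([
  [[1,2,0,-10,0],[1,2,0,-20,0],[1,2,0,-20,0],[1,2,0,-15,0],[1,2,0,-12,0],[1,2,0,-8,0],[1,0,0,-2,0],[1,0,0,0,0]],
])

```text
clock: 18.82
position: [383.9, -92.3, 95.9]
ee_rot: [1.0, 0.005, -0.001, 0.0]
contact_force: [0.0, 0.5, 0.0]
gripper_width: 0.0
grasp_force: 0.0
```

drive_tool([
  [[1,4,0,0,0],[1,4,0,0,0],[1,3,0,0,0],[1,2,0,0,0],[1,1,0,0,0],[1,1,0,0,0],[1,1,0,0,0],[1,1,0,0,0],[1,1,0,0,0],[1,1,0,0,0],[1,1,0,0,0],[1,1,0,0,0],[1,1,0,0,0],[1,1,0,0,0],[1,2,0,0,0],[1,2,0,0,0],[1,3,0,0,0],[1,3,0,0,0],[1,4,0,0,0],[1,4,0,0,0]],
])

```text
clock: 20.48
position: [424.8, -92.1, 96.1]
ee_rot: [1.0, 0.006, -0.0, -0.0]
contact_force: [-3.4, 2.5, -0.5]
gripper_width: -0.2
grasp_force: 1.4
```

drive_tool([
  [[1,5,0,0,0],[1,5,0,0,0],[1,5,0,0,0],[1,5,0,0,0],[1,5,0,0,0],[1,5,0,0,0],[1,5,1,0,0],[1,5,0,0,0],[1,5,0,0,0],[1,5,0,0,0],[1,5,0,0,0],[1,5,0,0,0],[1,5,0,0,0],[1,5,0,0,0],[1,5,0,0,0],[1,4,0,0,0],[1,3,0,0,0],[1,2,0,0,0],[1,1,0,0,0],[1,0,0,0,0]],
])

```text
clock: 22.15
position: [510.3, -91.0, 96.4]
ee_rot: [1.0, 0.006, 0.001, -0.0]
contact_force: [-1.9, 0.7, -1.4]
gripper_width: -0.1
grasp_force: 0.7
```

drive_tool([
  [[1,1,0,0,0],[1,2,0,0,0],[1,3,0,0,0],[1,3,0,0,0],[1,3,0,0,0],[1,2,0,0,0],[1,2,0,0,0],[1,1,0,0,0],[1,1,0,0,0],[1,1,0,0,0],[1,1,0,0,0],[1,1,0,0,0],[1,1,0,0,0],[1,0,0,0,0]],
])

```text
clock: 23.32
position: [532.0, -91.1, 96.4]
ee_rot: [1.0, 0.006, 0.0, 0.0]
contact_force: [-2.3, 1.0, 0.2]
gripper_width: -0.1
grasp_force: 1.0
```

drive_tool([
  [[1,1,0,0,0],[1,1,0,0,0],[1,1,0,0,0],[1,0,0,0,0]],
])

```text
clock: 23.65
position: [534.9, -91.2, 96.3]
ee_rot: [1.0, 0.006, 0.0, 0.0]
contact_force: [-2.3, 1.3, 0.6]
gripper_width: 0.3
grasp_force: 1.2
```

drive_tool([
  [[1,1,0,0,0],[1,1,0,0,0],[1,1,0,0,0],[1,0,0,0,0]],
])

```text
clock: 23.98
position: [535.0, -91.4, 96.0]
ee_rot: [1.0, 0.006, -0.003, 0.0]
contact_force: [-8.2, 1.7, 4.7]
gripper_width: -0.1
grasp_force: 4.0
```

The force rises and the position no longer changes, so the drawer is home. I back off.

drive_tool([
  [[1,-2,0,0,0],[1,-4,0,0,0],[1,-10,0,0,0],[1,-20,0,0,0],[1,-20,0,10,0],[1,0,0,30,0],[1,0,30,40,0],[1,0,40,10,0],[1,0,40,0,0],[1,0,40,0,0],[1,0,40,0,0],[1,0,40,0,0],[1,0,20,0,0],[1,0,0,0,0],[1,0,0,0,0]],
])

```text
clock: 25.23
position: [481.7, 154.9, 179.8]
ee_rot: [1.0, 0.007, 0.001, -0.0]
contact_force: [-0.1, 0.1, 0.5]
gripper_width: 0.1
grasp_force: 0.0
```

```bash
python3 - <<'E'
from h import *
b,d=save('top','t7'); P=pts('top',d)
v,u=np.mgrid[:384,:512]
q=(abs(P[...,2]-111)<6)&(v>190)&(v<210)&(u>235)&(u<295)&(P[...,0]<556); print('bar',q.sum(),np.median(P[q],0))
d0=np.load('pics/top0.npy');P0=pts('top',d0); q=(abs(P0[...,2]-111)<6)&(v>190)&(v<210)&(u>235)&(u<295)&(P0[...,0]<556);print('bar0',q.sum(),np.median(P0[q],0))
cv2.imwrite('pics/t7v.png',b[:,:,::-1])
E
```

```text
bar 282 [550.00317675 -95.65712195 109.30551061]
bar0 288 [548.02360034 -93.74907677 109.38353383]
```

View pics/t7v.png

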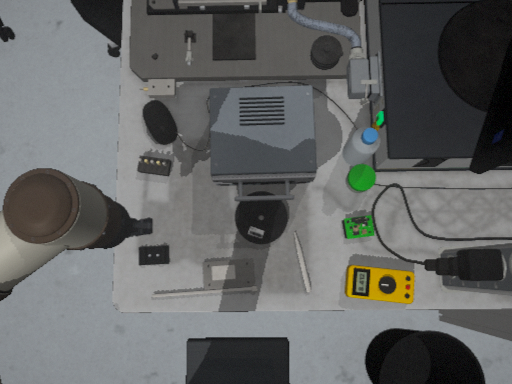

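The top view shows the drawer home, with the bar at (264,196) as at the start. The black rest is empty at (154,255) and the other things are where they were.

```bash
python3 -c "
from bench import *
print(job_done())"
```

```text
the job is handed in; nothing more can be done
None
```

I drew the drawer to its stop, laid the larger board flat beside the small one, pushed the drawer home and let go, then handed the job in after about 25 s of the 67 s allowed; no verdict came back.

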